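Shut the lens case with its draw latch

TASK

Close the blue lens case with the draw latch on its top: by its orange pull, lift the steel wire loop over the hook of the catch on the sliding end, let it down into the slot between hook and guard block and draw it back under the hook. The catch plate has some play, so feel for the slot and never bear hard on it with the loop. Then swing the red-tipped lever over and press it down gently until it lies flat past centre and holds the end drawn shut, let go, and leave the things around the case where they are.

Things in the scene. Friction and masses are not known exactly. Their poses are not given: they have to be found in the camera images.
- case: Blue hard case, fixed to the bench, 270 x 100 x 45 mm (x, y, z; top at z = 45 mm). Origin at the centre of its underside; x runs lengthwise from the lever's end to the sliding end with the catch, y is the latch's hinge direction, z up. The draw latch lies along the middle of its top.
- pivot (a point): Hinge axis of the latch lever (along the case's y), 14 mm above the case's top, 17 mm from its origin towards -x; same axes as the case. Flat, the lever lies from here towards -x; the catch lies towards +x.
- lever_angle (a joint): Angle of the latch lever about the pivot, rad: 0 = flat towards case -x (closed, on a stop), 1.57 = upright, larger = leaning towards the catch (at most 2.6). About 0.6 N at its tip moves it; it stays where left. With the loop hooked, it passes dead centre at about 0.2 rad and then is pulled flat. With the loop hooked and drawn taut at the start it stands at about 1.2.
- lever: Steel latch lever with a red tip, 20 mm wide, 8 mm thick (tip 10 mm), ending 85 mm from the pivot. Origin on the pivot axis; with the lever flat its axes are the case's, and it lies along its own -x. The loop's hinge pin is on it at x = -24.9, z = -2.6 mm in these axes, so that pressing the lever down draws the loop towards case -x.
- lever_pad (a point): Middle of the upper face of the lever's red tip, 75 mm from the pivot. This face looks up when the lever is flat, and towards the catch when it is upright: it is the face to push. With the loop hooked, a push of about 6 N here swings the lever over.
- loop: Steel wire loop, hinged on the lever. Origin at the middle of its hinge pin; x runs to the cross bar (95 mm away), y along the pin, z to the side of the orange pull. Side wires, 5 mm thick, run 20 mm either side of the middle.
- loop_angle (a joint): Angle of the wire loop against the lever, rad. The loop's slope above the horizontal (pointing towards the catch) is -(lever_angle + loop_angle). A light friction holds the loop where it is left.
- loop_bar (a point): Middle of the loop's cross bar, a round bar 5 mm thick, 40 mm long along y. Lying in the slot of the catch, its centre is 5.5 mm above the sliding end's top (cover); lying on the hook's lip or on the guard block, about 16 mm.
- loop_pull (a point): Centre of the loop's orange pull, a barrel 12 mm thick and 18 mm long along y, to be gripped across its ends from above; it turns between the fingers. It lies 12 mm beyond the bar along the loop's x and 28 mm from it along the loop's z, on a stem. Moving it turns the lever too.
- cover: Sliding end of the case, 99 x 90 x 38 mm, blue. Origin on its top face, 83.5 mm ahead of the pivot while open; case axes. Carries the steel catch. With the catch in its middle position, along x: seat face of the hook post at 0 (post 5 mm thick behind it), lip from there to 8 mm, slot from 8 to 16 mm, guard block from 16 to 38 mm. See catch_middle.
- catch_middle (a point): The point of the sliding end under the middle of the slot's opening when the catch is in its middle position (x = 12 mm on cover). The catch has end play: it starts anywhere up to 8 mm either side along x, not measured; about 3 N slides it. Plate 3 mm thick, lip top 14 mm high with 7.5 mm clear below it, block 13 mm high; hook 24 mm wide, block 12 mm.
- cover_slide (a joint): How far the sliding end has been drawn in, m: 0 = open (9 mm gap), about 0.007 with the latch closed (the catch is then at the end of its play nearest the lever). A spring (13 N, plus 4.5 N per mm) pushes it open.
- oil_bottle: Bystander: yellow bottle with a dark cap, 27 mm wide, 72 mm high; origin under its foot.
- eye_loupe: Bystander: black loupe, 35 mm wide, 37 mm high; origin under its foot.
- lens_carton: Bystander: flat pale carton with a blue top, 84 x 84 x 17 mm; origin at the centre of its underside.
- screwdriver: Bystander: small screwdriver with a green swivel head, lying, 114 x 32 x 15 mm; origin at the centre of its underside.

How it is judged (in metres and radians):
On the way:
1. the loop's bar lies low in the slot behind the hook of the catch, while the lever is still up (lever angle above 0.8 rad) (x of loop_bar in the frame of cover between -0.0075 and 0.023 m and z of loop_bar in the frame of cover below 0.0095 m and value of joint lever_angle above 0.8 rad), for 0.2 s.
At the end, for the whole second after the job is handed in: the lever lies flat (angle under 0.08 rad), the sliding end is drawn in by more than 5.5 mm, and the loop's bar sits under the hook, pulling on the catch with more than 15 N (value of joint lever_angle below 0.08 rad and value of joint cover_slide above 0.0055 m and contact force between loop and cover above 15 N and z of loop_bar in the frame of cover below 0.0105 m); the robot touches nothing.
It fails at once if before the lever is pressed over (lever angle above 1.3 rad) the loop bears on the catch with more than 20 N (contact force between loop and cover above 20 N and value of joint lever_angle above 1.3 rad).
It fails at once if while the lever goes down (angle under 0.6 rad) the robot bears on it with more than 30 N (contact force between any of the fingers, the arm and lever above 30 N and value of joint lever_angle below 0.6 rad).
It fails at once if the bottle, loupe, carton or screwdriver beside the case is moved more than 20 mm (distance of any of oil_bottle, eye_loupe, lens_carton, screwdriver from where it was at the start of the episode above 0.02 m).
It also fails if it takes over 72 s, if anything falls off the work surface, if the arm or the gripper's body presses on something with over 40 N, if the wrist force passes 120 N, or if a joint passes its speed limit or range.

ROBOT

A 6-joint arm with a two-finger parallel gripper is mounted at the origin on a cart in front of the work surface, level with it; the furniture and walls round the work are solid. World frame = base frame: x ahead of the robot, y to its left, z up, the work surface at z = 0. Lengths are in mm, angles in rad, forces in N, time in s.
With the tool pointing down it reaches from about 350 to 775 mm from the base axis. Payload 7.3 kg.
Tool frame: the origin (TCP) lies between the finger pads; the fingertips stand 25 mm ahead of it and the grasp point (between the pads) lies 6 mm ahead of it; z points along the fingers, y is the line along which they close (so a half turn about z gives the same grasp; the last joint's range is limited). The gripper opens to 92 mm and grips with 3 to 60 N. Pads are 19 mm wide; open, the fingers measure 130 mm over their backs; the gripper's body (75 mm by 190 mm) begins 47 mm behind the grasp point.
Start: joints at [0.969, 0.342, 1.524, -0, 1.275, -0.146], TCP at [231.083, 471.427, 251.741] pointing down, gripper open.
Joint ranges: [-2.53, 2.53], [-0.77, 2.02], [0.04, 2.7], [-1, 4.14], [0.28, 2.66], [-3.11, 3.11]. Speed limits (rad/s): [2.57, 2.57, 3.14, 3.14, 3.14, 3.14].

INTERFACE

Orientations are given as [roll, pitch, yaw] about the fixed x, y, z axes, in that order (R = Rz(yaw) Ry(pitch) Rx(roll)).
In Python, from plant import bot gives the robot as it stands.
- The arm moves only by the tool play_rows, never from a script. Its argument "commands" is a list of rows, each an object of numbers: "x", "y", "z": the shift along the tool's x, y, z in m; "twist": the turn about the tool's z in degrees. In form: [{"x": .., "y": .., "z": .., "twist": ..}, ...]. A call has exactly 8 rows; each row is the pose to reach, as a shift and turn from the pose commanded when the call began, along the tool's axes at that moment; what a row does not reach only later rows make up. A row lasts 1/10 s, in which the tool goes at most 50 mm and 8.59 degrees, less where a joint would pass 70% of its speed; a pose out of reach is approached as far as the arm can. A call with a gripper value outside its range is refused whole. "jaw" is the closure, from 0 (fully open) to 1 (shut), set as the call begins (left out, the last holds). The fingers move at their own pace and stop on an object; the grip force is fixed at half the most. Time passes only in rows, so rows that repeat a pose let the fingers close, or fill a call up. It gives the time, the measured TCP pose, the force, the opening and the grip force at its end, in the units of the state.
- bot.get_obs(): the state, without advancing time (a new reading comes with each control period).
- bot.capture(name): name is "scene" or "side" or "wrist"; returns a dict with "pixels" (480x640x3 uint8, red, green, blue), "fx", "fy", "cx", "cy" (pixels), "eye" and "rotation" of the camera in the world. Camera axes: x right, y down, z forward; pixel columns grow to the right and rows downward; lengths in mm; the calibration is good to about 2 mm. The wrist camera is an equidistant fisheye: a pixel r from the principal point sees the ray r / f radians off the axis. A picture is of the moment at which its call begins. There is no depth.
- bot.close_job(): hands the job in; it is judged then, once.
The state is a dict: "time": time; "joint_positions": joint angles; "dq": joint speeds; "tau": joint torques, N m; "tool_pos": TCP position; "tcp_rot": TCP orientation; "contact_force": force on the tool from outside, world axes, zero at the start; "moment": the same for the moment, N m; "grip_width": finger opening in mm; "finger_force": force on a finger pad.
Only numpy, scipy, OpenCV 4.12 (cv2) and the standard library are available. Lean on these libraries where they do the work, as an engineer would, in place of code of your own. Each camera call takes 0.05 s, during which the arm holds its last target. There are 200 camera calls.

## Working session

There is one attempt and no reset: what is moved stays moved. The work goes in short steps, Python scripts to look and compute and a tool call to move; the robot and the scene stay as the last step left them, time stands still between calls to the robot, and variables do not carry over. Pictures are saved under pics/ and viewed, at most 10 in all, crops included, and the job is handed in when it is done.

Besides the shell and the picture viewer there is one more tool, called after "Call:" as name(argument=value, ...), one argument or row to a line, values as JSON. play_rows: Moves the arm, as the interface text tells. Its arguments: {"type":"object","properties":{"commands":{"type":"array"},"jaw":{"type":"number"}},"required":["commands"]}

```bash
mkdir -p pics; ls; python3 - <<'E'
from plant import bot
import cv2, json, numpy as np
for n in ["scene","side","wrist"]:
    c=bot.capture(n); cv2.imwrite(f"pics/{n}0.png",c["pixels"][:,:,::-1])
    print(n,{k:np.round(np.array(v),4).tolist() for k,v in c.items() if k!="pixels"})
print(bot.get_obs())
E
```

```text
pics
scene {'fx': 503.726, 'fy': 503.726, 'cx': 323.1283, 'cy': 240.6248, 'eye': [32.4888, -357.4953, 623.2655], 'rotation': [-2.2657, -0.0202, -0.9248]}
side {'fx': 476.6344, 'fy': 476.6344, 'cx': 311.5683, 'cy': 239.7725, 'eye': [380.9606, -704.5772, 454.6481], 'rotation': [-2.013, -0.0002, -0.2223]}
wrist {'fx': 371.6483, 'fy': 371.6483, 'cx': 319.1945, 'cy': 238.4954, 'eye': [170.8763, 500.3728, 384.5738], 'rotation': [2.8936, 0.0025, 1.1165]}
{'time': 0.15, 'joint_positions': array([ 9.69016062e-01,  3.42584487e-01,  1.52475154e+00, -1.24524884e-05,
        1.27538416e+00, -1.45969761e-01]), 'dq': array([-5.43744229e-05, -2.90755861e-03, -2.54140374e-03,  4.82878619e-04,
        1.13625017e-03,  1.72800820e-03]), 'tau': array([ 6.71605121e-04, -4.31471765e+01, -2.44352531e+01,  7.17863627e-02,
        5.37403487e-02, -3.87819023e-05]), 'tool_pos': array([230.92477205, 471.20541172, 251.20934429]), 'tcp_rot': array([-3.14047537e+00, -1.52220384e-04,  2.68578570e+00]), 'contact_force': array([ 0.55369037, -0.29118773,  0.02915591]), 'moment': array([ 0.01328723,  0.03804898, -0.05054879]), 'finger_force': 0.0, 'grip_width': 91.88457622962957}
```

View pics/scene0.png

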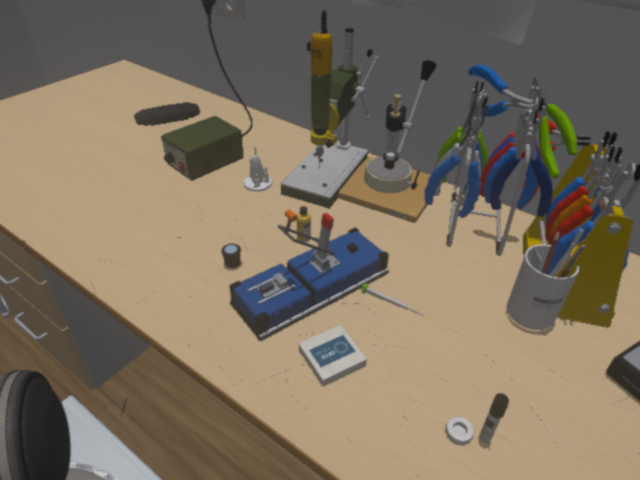

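View pics/side0.png

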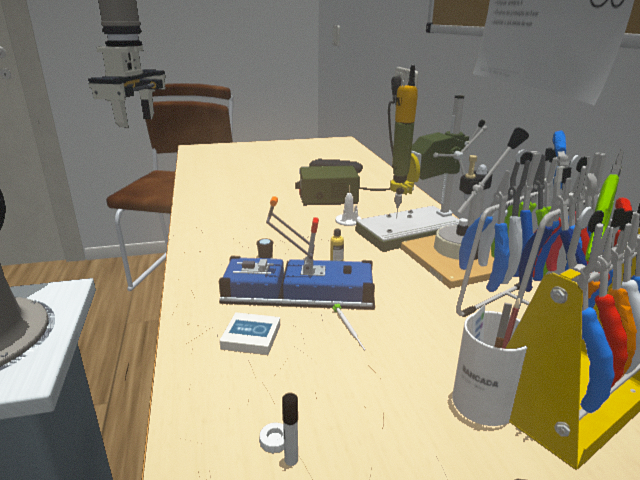

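The case lies in the middle, with its sliding end towards the left (towards the robot in the side view) and the loupe and bottle behind it. The orange pull is at about (291,214) in scene and (273,201) in side. The red tip is at (327,220) and (315,221).

```bash
python3 - <<'E'
import cv2
a=cv2.imread("pics/scene0.png")[190:340,210:410]; cv2.imwrite("pics/sc1.png",cv2.resize(a,None,fx=4,fy=4,interpolation=cv2.INTER_CUBIC))
a=cv2.imread("pics/side0.png")[185:315,210:390]; cv2.imwrite("pics/si1.png",cv2.resize(a,None,fx=4.4,fy=4.4,interpolation=cv2.INTER_CUBIC))
E
```

```text
(no output)
```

View pics/sc1.png

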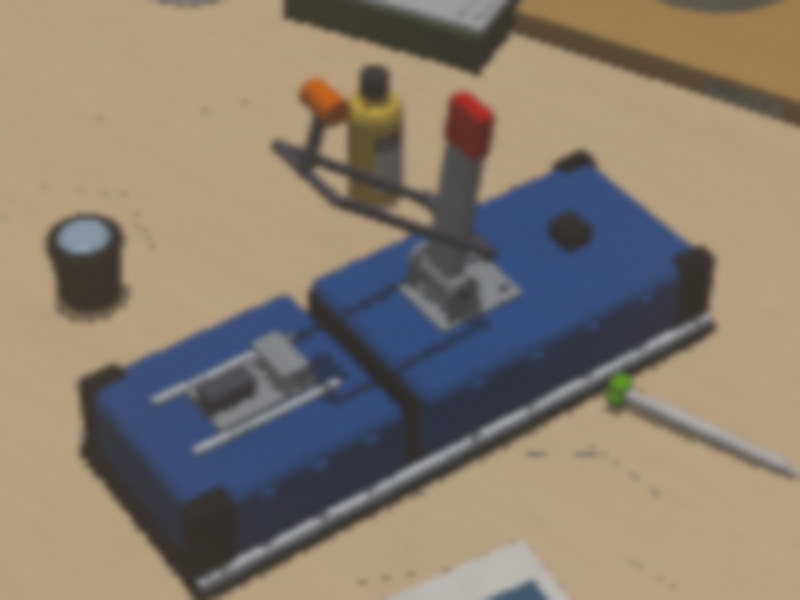

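View pics/si1.png

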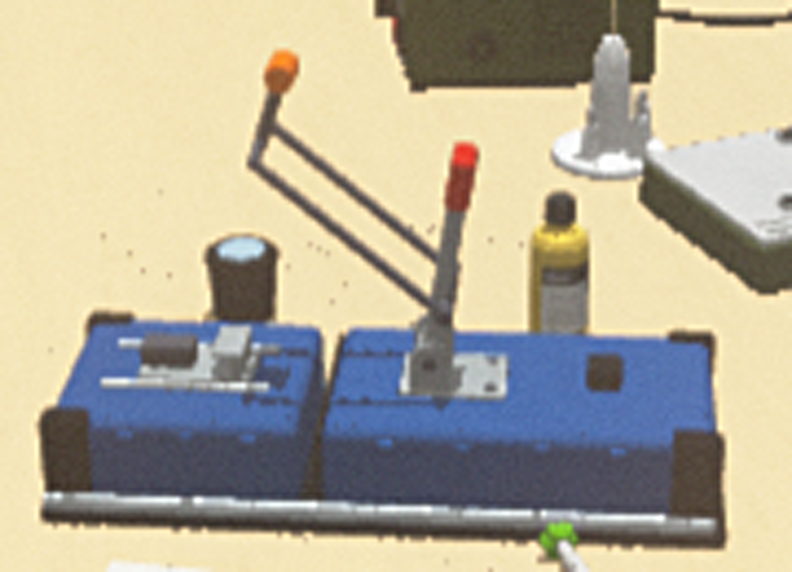

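```bash
cat > h.py <<'E'
import numpy as np
from scipy.spatial.transform import Rotation as R
from scipy.optimize import least_squares
cams={"scene":(503.726,323.1283,240.6248,[32.4888,-357.4953,623.2655],[-2.2657,-.0202,-.9248]),
"side":(476.6344,311.5683,239.7725,[380.9606,-704.5772,454.6481],[-2.013,-.0002,-.2223])}
def proj(n,p):
    f,cx,cy,e,r=cams[n]; q=R.from_euler("xyz",r).inv().apply(np.asarray(p)-e)
    return f*q[...,0]/q[...,2]+cx, f*q[...,1]/q[...,2]+cy
def Ry(a): return R.from_euler("y",a)
def model(v):
    x,y,yaw,a,l,c=v
    P=np.array([-17,0,59.]); pin=P+Ry(a).apply([-24.9,0,-2.6]); L=Ry(a+l)
    d=dict(P=P,tip=P+Ry(a).apply([-85,0,0]),pad=P+Ry(a).apply([-75,0,5]),pin=pin,bar=pin+L.apply([95,0,0]),barn=pin+L.apply([95,20,0]),barf=pin+L.apply([95,-20,0]),
      pull=pin+L.apply([107,0,28]),block=np.array([66.5+27+c,0,58]),hook=np.array([66.5+1.5+c,0,59.]),slot=np.array([66.5+12+c,0,45.]),
      c1=np.array([135,50,0.]),c2=np.array([-135,50,0.]))
    W=R.from_euler("z",yaw)
    return {k:W.apply(p)+[x,y,0] for k,p in d.items()}
E
cat > fit.py <<'E'
from h import *
obs={"scene":dict(pull=(323,101),tip=(470,101),barf=(279,147),barn=(335,200),block=(225,383),hook=(283,350),c1=(200,595),c2=(713,325)),
"side":dict(pull=(281,72),tip=(465,148),barf=(272,125),barn=(254,163),block=(170,345),hook=(235,334),c1=(45,518),c2=(722,543))}
def res(v):
    m=model(v); r=[]
    for n,(s,o) in dict(scene=(4,(210,190)),side=(4.4,(210,185))).items():
        for k,(u,w) in obs[n].items():
            a,b=proj(n,m[k]); r+= [a-u/s-o[0], b-w/s-o[1]]
    return np.array(r)
s=least_squares(res,[350,0,3.1,1.5,-2,0],loss="soft_l1")
print(s.x.round(3)); i=0
rr=res(s.x).reshape(-1,2).round(1)
for n in obs:
    for k in obs[n]: print(n,k,rr[i]); i+=1
for k,p in model(s.x).items(): print(k,p.round(1))
E
python3 fit.py
```

```text
[359.043   2.096   6.616 -66.559 -47.119   0.763]
scene pull [-21.1  28.8]
scene tip [-62.1  64.9]
scene barf [ 4.9 33.6]
scene barn [-34.2  14.4]
scene block [10.8 -0.8]
scene hook [-10.   18.1]
scene c1 [  0.3 -52.4]
scene c2 [-208.3  150.1]
side pull [-30.7  13.3]
side tip [-83.1  27.2]
side barf [-19.5  21.5]
side barn [-25.5   4.5]
side block [7.4 1.7]
side hook [-20.9   7.4]
side c1 [ 45.1 -26.9]
side c2 [-255.3   10.2]
P [343.   -3.5  59. ]
tip [409.9  19.7 106. ]
pad [404.7  17.9  96.3]
pin [361.2   2.9  74.9]
bar [436.3  28.8 127. ]
barn [429.8  47.7 127. ]
barf [442.9   9.9 127. ]
pull [431.3  27.1 157. ]
block [448.1  32.9  58. ]
hook [424.   24.6  59. ]
slot [434.  28.  45.]
c1 [470.3  93.5   0. ]
c2 [215.1   5.2   0. ]
```

```bash
sed -i 's/^s=least.*/s=min((least_squares(res,[X,Y,yw,1.5,-2.1,0],loss="soft_l1",x_scale=[50,50,.3,.3,.3,5],max_nfev=2000) for X in (350,450) for Y in (0,150,300) for yw in (2.7,3.1,3.5)),key=lambda s:s.cost)/' fit.py; python3 fit.py
```

```text
[523.807  22.111   2.866   1.427  -2.129  -4.027]
scene pull [-0.5  0.2]
scene tip [-0.5  0.2]
scene barf [-1.3 -0.4]
scene barn [-0.5 -0.1]
scene block [-0.1 -0.8]
scene hook [-1.1  0.3]
scene c1 [0.5 3.4]
scene c2 [0.1 0.6]
side pull [ 0.7 -0. ]
side tip [0.7 0.6]
side barf [-0.4 -0.4]
side barn [0.6 0.1]
side block [ 0.6 -1.2]
side hook [0.1 1.1]
side c1 [-0.2  2. ]
side c2 [2.7 1. ]
P [540.2  17.5  59. ]
tip [551.9  14.2 143.1]
pad [545.7  15.9 133.9]
pin [546.1  15.8  83.3]
bar [476.2  35.6 144.6]
barn [470.8  16.3 144.6]
barf [481.7  54.8 144.6]
pull [484.8  33.1 173.7]
block [437.7  46.4  58. ]
hook [462.2  39.5  59. ]
slot [452.1  42.4  45. ]
c1 [380.3  10.7   0. ]
c2 [640.1 -62.7   0. ]
```

```bash
cat > go.py <<'E'
# usage: go.py casex casey z  -> tool-frame shift; tool yaw target = case yaw
import sys
from h import *
from plant import bot
V=[523.807,22.111,2.866]
def case(p): return R.from_euler("z",-V[2]).apply(np.asarray(p)-[V[0],V[1],0])
def st():
    o=bot.get_obs(); F=R.from_euler("z",-V[2]).apply(o["contact_force"])
    print("t",o["time"],"case tcp",case(o["tool_pos"]).round(2),"F case",F.round(2),"rot",o["tcp_rot"].round(4),"w",round(o["grip_width"],1),"ff",round(o["finger_force"],1)); return o
if __name__=="__main__":
    o=st()
    if len(sys.argv)>1:
        t=np.array(list(map(float,sys.argv[1:4])))
        w=R.from_euler("z",V[2]).apply(t)+[V[0],V[1],0]
        T=R.from_euler("xyz",o["tcp_rot"])
        print("shift mm",T.inv().apply(w-o["tool_pos"]).round(1),"twist",np.degrees(o["tcp_rot"][2]-V[2]).round(2))
E
python3 - <<'E'
import sys; sys.path.insert(0,'.')
from go import *
from h import *
m=model([523.807,22.111,2.866,1.427,-2.129,-4.027])
for k in("pull","bar","pad","slot"): print(k,case(m[k]).round(1))
E
python3 go.py 40.6 0 250
```

```text
pull [ 40.5   0.  173.7]
bar [ 49.4   0.  144.6]
pad [-22.8  -0.  133.9]
slot [74.5 -0.  45. ]
t 0.15 case tcp [ 404.04 -352.45  251.21] F case [-0.61  0.13  0.03] rot [-3.1405e+00 -2.0000e-04  2.6858e+00] w 91.9 ff 0.0
shift mm [-420.7 -281.6    1.5] twist -10.33
```

Call:
play_rows(
  commands=[
    {"x": -0.04,"y": -0.027,"z": 0,"twist": -2},
    {"x": -0.08,"y": -0.054,"z": 0,"twist": -4},
    {"x": -0.12,"y": -0.08,"z": 0,"twist": -6},
    {"x": -0.16,"y": -0.107,"z": 0,"twist": -8},
    {"x": -0.2,"y": -0.134,"z": 0,"twist": -10.3},
    {"x": -0.24,"y": -0.161,"z": 0,"twist": -10.3},
    {"x": -0.28,"y": -0.187,"z": 0,"twist": -10.3},
    {"x": -0.31,"y": -0.208,"z": 0,"twist": -10.3},
  ],
  jaw=0.5,
)

```text
time: 0.95
tool_pos: [418.8, 145.9, 251.7]
tcp_rot: [-3.141, 0.0, 2.864]
contact_force: [0.0, -0.2, 0.3]
grip_width: 45.9
finger_force: 0.0
```

```bash
python3 go.py 40.6 0 250
```

```text
t 0.95 case tcp [134.73 -90.51 251.68] F case [-0.11  0.22  0.3 ] rot [-3.1415e+00  3.0000e-04  2.8644e+00] w 45.9 ff 0.0
shift mm [-94.3 -90.4   1.7] twist -0.09
```

Call:
play_rows(
  commands=[
    {"x": -0.03,"y": -0.03,"z": 0,"twist": 0},
    {"x": -0.06,"y": -0.055,"z": 0,"twist": 0},
    {"x": -0.085,"y": -0.08,"z": 0,"twist": 0},
    {"x": -0.094,"y": -0.09,"z": 0,"twist": 0},
    {"x": -0.094,"y": -0.09,"z": 0,"twist": 0},
    {"x": -0.094,"y": -0.09,"z": 0,"twist": 0},
    {"x": -0.094,"y": -0.09,"z": 0,"twist": 0},
    {"x": -0.094,"y": -0.09,"z": 0,"twist": 0},
  ],
)

```text
time: 1.75
tool_pos: [483.3, 37.2, 251.9]
tcp_rot: [3.141, 0.0, 2.867]
contact_force: [-0.6, 1.1, 0.4]
grip_width: 45.8
finger_force: 0.0
```

```bash
python3 go.py 40.6 0 186; python3 - <<'E'
from plant import bot
import cv2,numpy as np
c=bot.capture("wrist"); cv2.imwrite("pics/w1.png",c["pixels"][:,:,::-1])
print({k:np.round(np.array(v),4).tolist() for k,v in c.items() if k!="pixels"})
E
```

```text
t 1.75 case tcp [ 43.11  -3.49 251.88] F case [ 0.88 -0.87  0.42] rot [3.1413 0.     2.8673] w 45.8 ff 0.0
shift mm [-2.5 -3.5 65.9] twist 0.08
{'fx': 371.6483, 'fy': 371.6483, 'cx': 319.1945, 'cy': 238.4954, 'eye': [418.8977, 55.1172, 385.3164], 'rotation': [2.8936, 0.0008, 1.2981]}
```

View pics/w1.png

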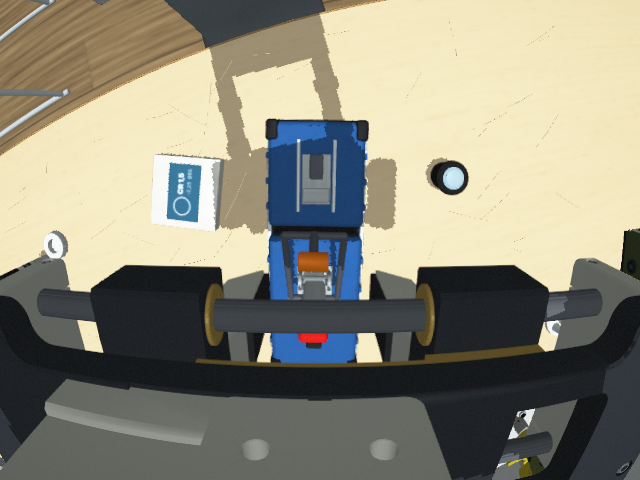

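The wrist view shows the orange pull at (313,261), the dark guard block at about (316,166), the hook plate behind it down to about y=205, and the red tip at (313,337).

```bash
python3 - <<'E'
from go import *
import cv2
r=R.from_euler("xyz",[2.8936,.0008,1.2981]); e=np.array([418.8977,55.1172,385.3164])
def at(u,v,z):
    x,y=u-319.1945,v-238.4954; h=np.hypot(x,y); t=h/371.6483
    d=r.apply([np.sin(t)*x/h,np.sin(t)*y/h,np.cos(t)]); return case(e+d*(z-e[2])/d[2]).round(1)
print("pull",at(313,261,174),"tip",at(313,337,143),"block",at(316,166,58))
for p in [(275,122),(360,122),(270,227),(364,227)]: print(at(*p,45))
im=cv2.imread("pics/w1.png")[110:310,230:400]; cv2.imwrite("pics/w1c.png",cv2.resize(im,None,fx=3,fy=3,interpolation=cv2.INTER_CUBIC))
E
```

```text
pull [ 42.6   0.5 174. ] tip [-26.6   1.2 143. ] block [92.6 -0.2 58. ]
[132.6  37.2  45. ]
[132.8 -39.9  45. ]
[34.8 43.2 45. ]
[ 35.1 -45.4  45. ]
```

View pics/w1c.png

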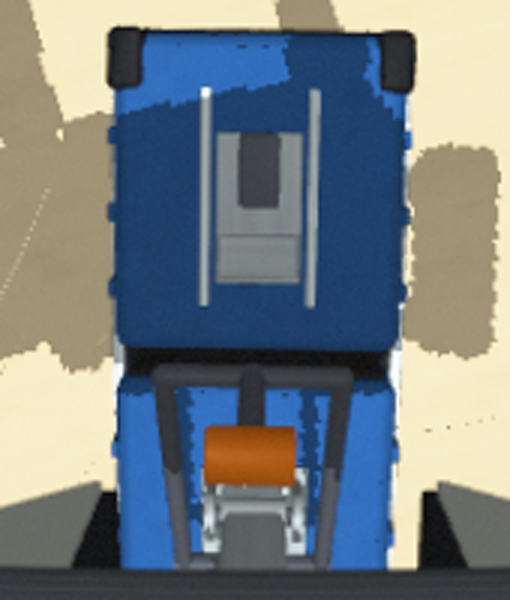

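```bash
python3 - <<'E'
from go import *
r=R.from_euler("xyz",[2.8936,.0008,1.2981]); e=np.array([418.8977,55.1172,385.3164])
def at(u,v,z):
    u=230+u/3;v=110+v/3
    x,y=u-319.1945,v-238.4954; h=np.hypot(x,y); t=h/371.6483
    d=r.apply([np.sin(t)*x/h,np.sin(t)*y/h,np.cos(t)]); return case(e+d*(z-e[2])/d[2]).round(1)
print("block rear",at(259,208,58),"block far",at(259,137,58),"lip front",at(258,235,59),"post back",at(258,283,59), "pull",at(250,456,174),"bar",at(252,376,144.6))
E
```

```text
block rear [80.8 -0.5 58. ] block far [101.7  -0.5  58. ] lip front [72.9 -0.2 59. ] post back [58.6 -0.3 59. ] pull [ 41.9   0.3 174. ] bar [ 51.1   0.3 144.6]
```

Call:
play_rows(
  commands=[
    {"x": -0.002,"y": -0.0035,"z": 0.015,"twist": 0},
    {"x": -0.002,"y": -0.0035,"z": 0.03,"twist": 0},
    {"x": -0.002,"y": -0.0035,"z": 0.045,"twist": 0},
    {"x": -0.002,"y": -0.0035,"z": 0.06,"twist": 0},
    {"x": -0.002,"y": -0.0035,"z": 0.066,"twist": 0},
    {"x": -0.002,"y": -0.0035,"z": 0.066,"twist": 0},
    {"x": -0.002,"y": -0.0035,"z": 0.066,"twist": 0},
    {"x": -0.002,"y": -0.0035,"z": 0.066,"twist": 0},
  ],
)

```text
time: 2.6
tool_pos: [485.2, 32.2, 186.5]
tcp_rot: [3.141, 0.002, 2.866]
contact_force: [0.1, -0.5, -0.2]
grip_width: 45.9
finger_force: 0.0
```

```bash
python3 go.py 41.2 0 186
```

```text
t 2.6 case tcp [ 39.89   0.81 186.52] F case [-0.24  0.4  -0.19] rot [3.1412e+00 1.5000e-03 2.8658e+00] w 45.9 ff 0.0
shift mm [1.3 0.8 0.5] twist -0.01
```

Call:
play_rows(
  commands=[
    {"x": 0.001,"y": 0.0005,"z": 0,"twist": 0},
    {"x": 0.001,"y": 0.0005,"z": 0,"twist": 0},
    {"x": 0.001,"y": 0.0005,"z": 0,"twist": 0},
    {"x": 0.001,"y": 0.0005,"z": 0,"twist": 0},
    {"x": 0.001,"y": 0.0005,"z": 0,"twist": 0},
    {"x": 0.001,"y": 0.0005,"z": 0,"twist": 0},
    {"x": 0.001,"y": 0.0005,"z": 0,"twist": 0},
    {"x": 0.001,"y": 0.0005,"z": 0,"twist": 0},
  ],
  jaw=1,
)

```text
time: 3.4
tool_pos: [483.9, 33.0, 185.8]
tcp_rot: [3.141, 0.0, 2.866]
contact_force: [-0.2, 1.5, 1.4]
grip_width: 17.6
finger_force: 30.0
```

```bash
python3 go.py; python3 go.py; python3 - <<'E'
from h import *
# planar: pull (case x,z) -> angles, bar ; and inverse
P=np.array([-17,59.])
def fk(a,s):  # s = loop slope angle a+l
    pin=P+[-24.9*np.cos(a)-2.6*np.sin(a), 24.9*np.sin(a)-2.6*np.cos(a)]
    X=np.array([np.cos(s),-np.sin(s)]);Z=np.array([np.sin(s),np.cos(s)])
    return pin+95*X, pin+107*X+28*Z
a,s=1.427,1.427-2.129
print(fk(a,s))
for bx,bz in [(75.2,80),(75.2,70),(75.2,62),(75.2,56),(75.2,50.5),(72,50.5),(67,50.5),(62,50.5),(61,50.5)]:
    q=least_squares(lambda v:fk(*v)[0]-[bx,bz],[1.5,0]).x
    print(bx,bz,"a",q[0].round(3),"slope",-q[1].round(3),"pull",fk(*q)[1].round(1))
E
```

```text
t 3.4 case tcp [ 41.31   0.42 185.77] F case [ 0.55 -1.4   1.44] rot [3.1413 0.     2.8655] w 17.6 ff 30.0
t 3.4 case tcp [ 41.31   0.42 185.77] F case [ 0.55 -1.4   1.44] rot [3.1413 0.     2.8655] w 17.6 ff 30.0
(array([ 49.39609354, 144.61630432]), array([ 40.47782992, 173.74471956]))
75.2 80 a 1.566 slope -0.041 pull [ 88.3 107.5]
75.2 70 a 1.604 slope -0.148 pull [91.2 95.9]
75.2 62 a 1.666 slope -0.234 pull [93.4 86.5]
75.2 56 a 1.732 slope -0.299 pull [94.9 79.2]
75.2 50.5 a 1.804 slope -0.358 pull [96.3 72.5]
72 50.5 a 1.679 slope -0.361 pull [93.1 72.5]
67 50.5 a 1.471 slope -0.355 pull [88.  72.6]
62 50.5 a 1.23 slope -0.334 pull [82.5 73. ]
61 50.5 a 1.176 slope -0.327 pull [81.4 73.2]
```

```bash
cat >> h.py <<'E'
P2=np.array([-17,59.])
def fk(a,s):
    pin=P2+[-24.9*np.cos(a)-2.6*np.sin(a), 24.9*np.sin(a)-2.6*np.cos(a)]
    X=np.array([np.cos(s),-np.sin(s)]);Z=np.array([np.sin(s),np.cos(s)])
    return pin+95*X, pin+107*X+28*Z
def ik(p,i=1): return least_squares(lambda v:fk(*v)[i]-p,[1.5,0.1]).x
E
python3 - <<'E'
from h import *
for t in np.linspace(0,1,11): print((fk(1.427+t*(1.566-1.427),-.702+t*(.702+.041))[1]-[40.5,173.7]).round(1))
E
```

```text
[-0.  0.]
[ 6.9 -4.8]
[ 13.3 -10.2]
[ 19.4 -16. ]
[ 25.  -22.2]
[ 30.2 -28.9]
[ 34.8 -35.8]
[ 38.9 -43.1]
[ 42.5 -50.6]
[ 45.4 -58.3]
[ 47.8 -66.2]
```

Call:
play_rows(
  commands=[
    {"x": 0.004,"y": 0,"z": 0.0025,"twist": 0},
    {"x": 0.0102,"y": 0,"z": 0.0075,"twist": 0},
    {"x": 0.0164,"y": 0,"z": 0.013,"twist": 0},
    {"x": 0.0222,"y": 0,"z": 0.019,"twist": 0},
    {"x": 0.0277,"y": 0,"z": 0.0255,"twist": 0},
    {"x": 0.0325,"y": 0,"z": 0.0323,"twist": 0},
    {"x": 0.0348,"y": 0,"z": 0.0358,"twist": 0},
    {"x": 0.0348,"y": 0,"z": 0.0358,"twist": 0},
  ],
)

```text
time: 4.2
tool_pos: [449.8, 42.7, 149.3]
tcp_rot: [3.141, -0.001, 2.866]
contact_force: [2.4, 4.4, 1.3]
grip_width: 17.3
finger_force: 30.0
```

```bash
python3 go.py
```

```text
t 4.2 case tcp [ 76.77   0.33 149.34] F case [-1.12 -4.93  1.33] rot [ 3.1413e+00 -1.4000e-03  2.8656e+00] w 17.3 ff 30.0
```

Call:
play_rows(
  commands=[
    {"x": 0.0035,"y": 0.0004,"z": 0.006,"twist": 0},
    {"x": 0.0065,"y": 0.0004,"z": 0.013,"twist": 0},
    {"x": 0.0093,"y": 0.0004,"z": 0.02,"twist": 0},
    {"x": 0.0115,"y": 0.0004,"z": 0.0265,"twist": 0},
    {"x": 0.013,"y": 0.0004,"z": 0.0304,"twist": 0},
    {"x": 0.013,"y": 0.0004,"z": 0.0304,"twist": 0},
    {"x": 0.013,"y": 0.0004,"z": 0.0304,"twist": 0},
    {"x": 0.013,"y": 0.0004,"z": 0.0304,"twist": 0},
  ],
)

```text
time: 5.0
tool_pos: [437.9, 46.3, 119.4]
tcp_rot: [3.142, -0.001, 2.866]
contact_force: [1.5, 5.2, 1.0]
grip_width: 17.3
finger_force: 30.0
```

```bash
python3 go.py; python3 - <<'E'
from plant import bot
import cv2,numpy as np
c=bot.capture("side"); a=c["pixels"][200:290,210:345,::-1]; cv2.imwrite("pics/si2.png",cv2.resize(a,None,fx=5.9,fy=5.9,interpolation=cv2.INTER_CUBIC))
E
```

```text
t 5.0 case tcp [8.9280e+01 7.0000e-02 1.1944e+02] F case [ 0.01 -5.42  0.96] rot [ 3.1415e+00 -5.0000e-04  2.8655e+00] w 17.3 ff 30.0
```

View pics/si2.png

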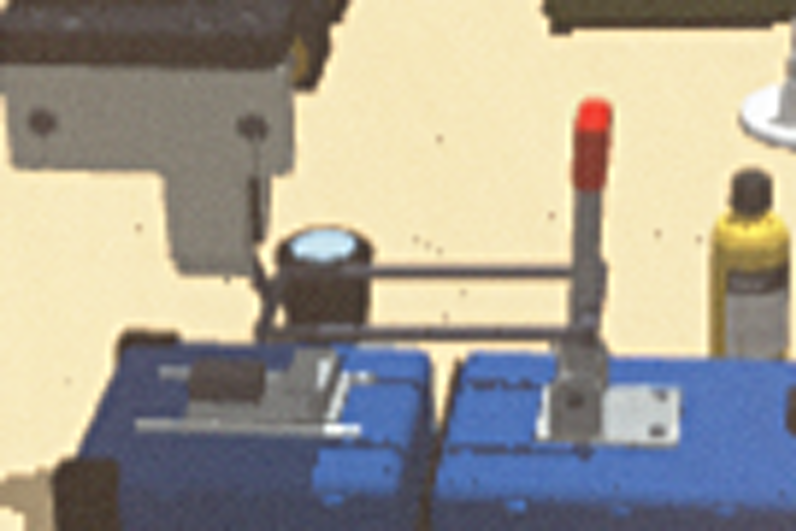

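The loop is nearly level: near bar end at about (262,335), far end at about (283,272), red tip top at (596,112). The pull is held.

```bash
python3 - <<'E'
from h import *
obs=dict(barn=(262,335),barf=(283,272),tip=(596,110))
def res(v):
    m=model([523.807,22.111,2.866,v[0],v[1]-v[0],-4]); r=[]
    for k,(u,w) in obs.items():
        a,b=proj("side",m[k]); r+=[a-210-u/5.9,b-200-w/5.9]
    return np.array(r)
s=least_squares(res,[1.5,0.1]); print(s.x,s.fun.round(2),fk(*s.x))
print("expected", ik(np.array([88.6,107.4])),ik(np.array([89.3,107.4])))
E
```

```text
[1.54270582 0.04002365] [ 0.7  -0.26  0.73  0.13 -0.39 -0.03] (array([74.62558446, 80.01591896]), array([ 87.73633749, 107.51333983]))
expected [1.57560739 0.04195234] [1.60315889 0.04249699]
```

Call:
play_rows(
  commands=[
    {"x": 0.001,"y": 0.0003,"z": 0.003,"twist": 0},
    {"x": 0.002,"y": 0.0006,"z": 0.006,"twist": 0},
    {"x": 0.0027,"y": 0.0008,"z": 0.009,"twist": 0},
    {"x": 0.0034,"y": 0.0008,"z": 0.012,"twist": 0},
    {"x": 0.004,"y": 0.0008,"z": 0.015,"twist": 0},
    {"x": 0.0046,"y": 0.0008,"z": 0.0175,"twist": 0},
    {"x": 0.0046,"y": 0.0008,"z": 0.0175,"twist": 0},
    {"x": 0.0046,"y": 0.0008,"z": 0.0175,"twist": 0},
  ],
)

```text
time: 5.85
tool_pos: [433.6, 48.2, 101.9]
tcp_rot: [-3.141, -0.001, 2.866]
contact_force: [1.5, -0.4, 0.5]
grip_width: 17.4
finger_force: 30.0
```

```bash
python3 go.py
```

```text
t 5.85 case tcp [ 93.86  -0.59 101.88] F case [-1.59 -0.08  0.52] rot [-3.1414e+00 -6.0000e-04  2.8657e+00] w 17.4 ff 30.0
```

Call:
play_rows(
  commands=[
    {"x": 0.0001,"y": 0,"z": 0.0006,"twist": 0},
    {"x": 0.0003,"y": 0,"z": 0.0012,"twist": 0},
    {"x": 0.0005,"y": 0,"z": 0.0018,"twist": 0},
    {"x": 0.0006,"y": 0,"z": 0.0024,"twist": 0},
    {"x": 0.0008,"y": 0,"z": 0.003,"twist": 0},
    {"x": 0.0009,"y": 0,"z": 0.0036,"twist": 0},
    {"x": 0.001,"y": 0,"z": 0.0042,"twist": 0},
    {"x": 0.001,"y": 0,"z": 0.0045,"twist": 0},
  ],
)

```text
time: 6.65
tool_pos: [432.8, 48.6, 97.4]
tcp_rot: [3.142, -0.0, 2.866]
contact_force: [0.3, -0.6, 1.4]
grip_width: 17.2
finger_force: 30.0
```

Call:
play_rows(
  commands=[
    {"x": 0.0,"y": 0,"z": 0.0003,"twist": 0},
    {"x": 0.0001,"y": 0,"z": 0.0006,"twist": 0},
    {"x": 0.0002,"y": 0,"z": 0.0009,"twist": 0},
    {"x": 0.0003,"y": 0,"z": 0.0012,"twist": 0},
    {"x": 0.0003,"y": 0,"z": 0.0012,"twist": 0},
    {"x": 0.0003,"y": 0,"z": 0.0012,"twist": 0},
    {"x": 0.0003,"y": 0,"z": 0.0012,"twist": 0},
    {"x": 0.0003,"y": 0,"z": 0.0012,"twist": 0},
  ],
)

```text
time: 7.45
tool_pos: [432.6, 48.6, 96.3]
tcp_rot: [3.141, 0.0, 2.866]
contact_force: [1.1, -1.0, 1.3]
grip_width: 17.7
finger_force: 30.0
```

```bash
python3 go.py
```

```text
t 7.45 case tcp [94.96 -0.71 96.32] F case [-1.32  0.69  1.27] rot [3.1415e+00 1.0000e-04 2.8656e+00] w 17.7 ff 30.0
```

Call:
play_rows(
  commands=[
    {"x": 0.0,"y": 0,"z": 0.0003,"twist": 0},
    {"x": 0.0001,"y": 0,"z": 0.0006,"twist": 0},
    {"x": 0.0002,"y": 0,"z": 0.0009,"twist": 0},
    {"x": 0.0003,"y": 0,"z": 0.0012,"twist": 0},
    {"x": 0.0003,"y": 0,"z": 0.0012,"twist": 0},
    {"x": 0.0003,"y": 0,"z": 0.0012,"twist": 0},
    {"x": 0.0003,"y": 0,"z": 0.0012,"twist": 0},
    {"x": 0.0003,"y": 0,"z": 0.0012,"twist": 0},
  ],
)

```text
time: 8.25
tool_pos: [432.4, 48.7, 95.1]
tcp_rot: [3.141, 0.0, 2.866]
contact_force: [0.6, -1.9, 2.1]
grip_width: 16.8
finger_force: 30.0
```

```bash
python3 go.py; python3 -c "
from h import *
q=ik(np.array([94.2,83.2]));print(q,fk(*q)[0])"
```

```text
t 8.25 case tcp [95.25 -0.72 95.14] F case [-1.08  1.68  2.11] rot [3.1415e+00 1.0000e-04 2.8655e+00] w 16.8 ff 30.0
[1.69881364 0.26343107] [75.32291935 59.29067491]
```

Call:
play_rows(
  commands=[
    {"x": 0.0,"y": 0,"z": 0.0003,"twist": 0},
    {"x": 0.0001,"y": 0,"z": 0.0006,"twist": 0},
    {"x": 0.0002,"y": 0,"z": 0.0009,"twist": 0},
    {"x": 0.0003,"y": 0,"z": 0.0012,"twist": 0},
    {"x": 0.0003,"y": 0,"z": 0.0012,"twist": 0},
    {"x": 0.0003,"y": 0,"z": 0.0012,"twist": 0},
    {"x": 0.0003,"y": 0,"z": 0.0012,"twist": 0},
    {"x": 0.0003,"y": 0,"z": 0.0012,"twist": 0},
  ],
)

```text
time: 9.05
tool_pos: [432.1, 48.8, 93.9]
tcp_rot: [3.141, 0.0, 2.866]
contact_force: [1.2, -1.0, 1.3]
grip_width: 17.5
finger_force: 30.0
```

```bash
python3 go.py
```

```text
t 9.05 case tcp [95.52 -0.71 93.93] F case [-1.46  0.6   1.26] rot [3.1415e+00 2.0000e-04 2.8655e+00] w 17.5 ff 30.0
```

Call:
play_rows(
  commands=[
    {"x": 0.0001,"y": 0,"z": 0.0005,"twist": 0},
    {"x": 0.0002,"y": 0,"z": 0.001,"twist": 0},
    {"x": 0.0003,"y": 0,"z": 0.0015,"twist": 0},
    {"x": 0.0004,"y": 0,"z": 0.002,"twist": 0},
    {"x": 0.0005,"y": 0,"z": 0.0025,"twist": 0},
    {"x": 0.0006,"y": 0,"z": 0.003,"twist": 0},
    {"x": 0.0006,"y": 0,"z": 0.003,"twist": 0},
    {"x": 0.0006,"y": 0,"z": 0.003,"twist": 0},
  ],
)

```text
time: 9.85
tool_pos: [431.4, 49.0, 90.9]
tcp_rot: [3.142, -0.0, 2.866]
contact_force: [1.8, -1.2, 2.3]
grip_width: 17.2
finger_force: 30.0
```

```bash
python3 go.py
```

```text
t 9.85 case tcp [96.19 -0.71 90.88] F case [-2.06  0.7   2.32] rot [ 3.1415 -0.      2.8656] w 17.2 ff 30.0
```

Call:
play_rows(
  commands=[
    {"x": 0.0001,"y": 0,"z": 0.0005,"twist": 0},
    {"x": 0.0002,"y": 0,"z": 0.001,"twist": 0},
    {"x": 0.0003,"y": 0,"z": 0.0015,"twist": 0},
    {"x": 0.0004,"y": 0,"z": 0.002,"twist": 0},
    {"x": 0.0005,"y": 0,"z": 0.0025,"twist": 0},
    {"x": 0.0006,"y": 0,"z": 0.003,"twist": 0},
    {"x": 0.0006,"y": 0,"z": 0.003,"twist": 0},
    {"x": 0.0006,"y": 0,"z": 0.003,"twist": 0},
  ],
)

```text
time: 10.65
tool_pos: [430.9, 49.1, 87.9]
tcp_rot: [3.142, 0.0, 2.866]
contact_force: [1.9, -1.6, 1.4]
grip_width: 17.6
finger_force: 30.0
```

```bash
python3 go.py;  python3 -c "
from h import *
q=ik(np.array([95.8,75.9]));print(q,fk(*q)[0])"
```

```text
t 10.65 case tcp [96.76 -0.71 87.89] F case [-2.26  0.99  1.43] rot [3.1415 0.     2.8655] w 17.6 ff 30.0
[1.77436631 0.32844122] [75.40954126 53.26751908]
```

Call:
play_rows(
  commands=[
    {"x": 0.0001,"y": 0,"z": 0.0003,"twist": 0},
    {"x": 0.0001,"y": 0,"z": 0.0006,"twist": 0},
    {"x": 0.0002,"y": 0,"z": 0.0009,"twist": 0},
    {"x": 0.0003,"y": 0,"z": 0.0012,"twist": 0},
    {"x": 0.0003,"y": 0,"z": 0.0015,"twist": 0},
    {"x": 0.0004,"y": 0,"z": 0.0018,"twist": 0},
    {"x": 0.0004,"y": 0,"z": 0.0018,"twist": 0},
    {"x": 0.0004,"y": 0,"z": 0.0018,"twist": 0},
  ],
)

```text
time: 11.45
tool_pos: [430.6, 49.2, 86.1]
tcp_rot: [3.141, 0.0, 2.865]
contact_force: [1.4, -1.3, 2.3]
grip_width: 17.1
finger_force: 30.0
```

```bash
python3 go.py
```

```text
t 11.45 case tcp [97.08 -0.71 86.13] F case [-1.75  0.87  2.28] rot [3.1415e+00 2.0000e-04 2.8655e+00] w 17.1 ff 30.0
```

Call:
play_rows(
  commands=[
    {"x": 0.0001,"y": 0,"z": 0.0003,"twist": 0},
    {"x": 0.0001,"y": 0,"z": 0.0006,"twist": 0},
    {"x": 0.0002,"y": 0,"z": 0.0009,"twist": 0},
    {"x": 0.0002,"y": 0,"z": 0.0012,"twist": 0},
    {"x": 0.0002,"y": 0,"z": 0.0012,"twist": 0},
    {"x": 0.0002,"y": 0,"z": 0.0012,"twist": 0},
    {"x": 0.0002,"y": 0,"z": 0.0012,"twist": 0},
    {"x": 0.0002,"y": 0,"z": 0.0012,"twist": 0},
  ],
)

```text
time: 12.25
tool_pos: [430.3, 49.3, 84.9]
tcp_rot: [3.141, 0.0, 2.866]
contact_force: [2.7, -1.2, 2.4]
grip_width: 17.7
finger_force: 30.0
```

```bash
python3 go.py
```

```text
t 12.25 case tcp [97.37 -0.73 84.94] F case [-2.97  0.41  2.37] rot [3.1415e+00 1.0000e-04 2.8656e+00] w 17.7 ff 30.0
```

Call:
play_rows(
  commands=[
    {"x": 0.0,"y": 0,"z": 0.0002,"twist": 0},
    {"x": 0.0001,"y": 0,"z": 0.0004,"twist": 0},
    {"x": 0.0001,"y": 0,"z": 0.0006,"twist": 0},
    {"x": 0.0001,"y": 0,"z": 0.0008,"twist": 0},
    {"x": 0.0001,"y": 0,"z": 0.0008,"twist": 0},
    {"x": 0.0001,"y": 0,"z": 0.0008,"twist": 0},
    {"x": 0.0001,"y": 0,"z": 0.0008,"twist": 0},
    {"x": 0.0001,"y": 0,"z": 0.0008,"twist": 0},
  ],
)

```text
time: 13.05
tool_pos: [430.1, 49.3, 84.1]
tcp_rot: [3.142, -0.0, 2.866]
contact_force: [2.5, -0.9, 1.6]
grip_width: 17.7
finger_force: 30.0
```

```bash
python3 go.py
```

```text
t 13.05 case tcp [97.54 -0.7  84.11] F case [-2.62  0.2   1.64] rot [ 3.1415e+00 -1.0000e-04  2.8656e+00] w 17.7 ff 30.0
```

Call:
play_rows(
  commands=[
    {"x": 0.0,"y": 0,"z": 0.0002,"twist": 0},
    {"x": 0.0001,"y": 0,"z": 0.0004,"twist": 0},
    {"x": 0.0001,"y": 0,"z": 0.0006,"twist": 0},
    {"x": 0.0001,"y": 0,"z": 0.0008,"twist": 0},
    {"x": 0.0001,"y": 0,"z": 0.0008,"twist": 0},
    {"x": 0.0001,"y": 0,"z": 0.0008,"twist": 0},
    {"x": 0.0001,"y": 0,"z": 0.0008,"twist": 0},
    {"x": 0.0001,"y": 0,"z": 0.0008,"twist": 0},
  ],
)

```text
time: 13.85
tool_pos: [430.2, 49.4, 83.8]
tcp_rot: [3.141, 0.0, 2.866]
contact_force: [-0.0, -1.1, 8.5]
grip_width: 17.2
finger_force: 30.0
```

```bash
python3 go.py; python3 - <<'E'
from plant import bot
import cv2,numpy as np
c=bot.capture("side"); a=c["pixels"][200:290,210:345,::-1]; b=bot.capture("scene")["pixels"][215:325,220:385,::-1]
a=cv2.resize(a,(600,400),interpolation=cv2.INTER_CUBIC)[110:340]; b=cv2.resize(b,(550,367),interpolation=cv2.INTER_CUBIC)
cv2.imwrite("pics/m3.png",np.vstack([a,cv2.copyMakeBorder(b,0,0,0,50,0)]))
E
```

```text
t 13.85 case tcp [97.54 -0.75 83.78] F case [-0.27  1.04  8.51] rot [3.1414e+00 4.0000e-04 2.8657e+00] w 17.2 ff 30.0
```

View pics/m3.png

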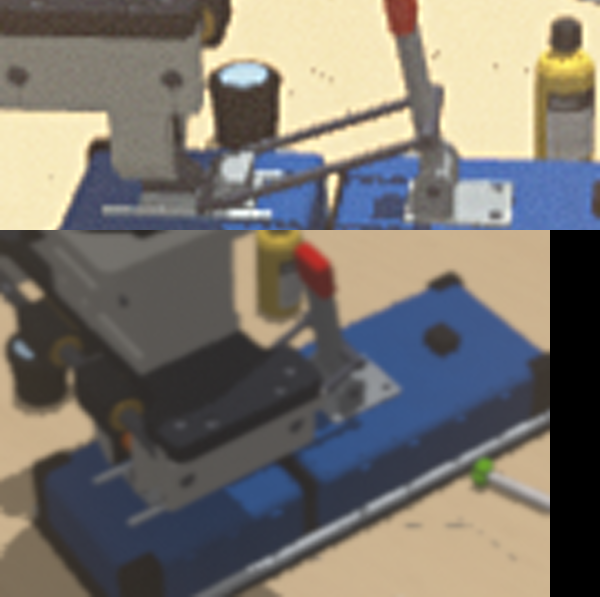

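The bar has bottomed in the slot: 8.5 N upward at the bottom height, and both views show it low between hook and block. I'll ease it up 0.5 mm and draw it back under the hook.

Call:
play_rows(
  commands=[
    {"x": 0,"y": 0,"z": -0.0007,"twist": 0},
    {"x": -0.0015,"y": 0,"z": -0.0007,"twist": 0},
    {"x": -0.003,"y": 0,"z": -0.0007,"twist": 0},
    {"x": -0.0045,"y": 0,"z": -0.0007,"twist": 0},
    {"x": -0.006,"y": 0,"z": -0.0007,"twist": 0},
    {"x": -0.007,"y": 0,"z": -0.0008,"twist": 0},
    {"x": -0.008,"y": 0,"z": -0.0008,"twist": 0},
    {"x": -0.008,"y": 0,"z": -0.0008,"twist": 0},
  ],
)

```text
time: 14.75
tool_pos: [434.0, 48.1, 83.6]
tcp_rot: [-3.141, -0.009, 2.866]
contact_force: [-9.8, 3.2, 14.0]
grip_width: 17.7
finger_force: 30.0
```

```bash
python3 go.py
```

```text
t 14.75 case tcp [93.46 -0.59 83.59] F case [10.3  -0.4  14.04] rot [-3.1408 -0.0087  2.8655] w 17.7 ff 30.0
```

Call:
play_rows(
  commands=[
    {"x": 0.0015,"y": 0,"z": -0.0002,"twist": 0},
    {"x": 0.003,"y": 0,"z": -0.0004,"twist": 0},
    {"x": 0.004,"y": 0,"z": -0.0006,"twist": 0},
    {"x": 0.004,"y": 0,"z": -0.0008,"twist": 0},
    {"x": 0.004,"y": 0,"z": -0.0008,"twist": 0},
    {"x": 0.004,"y": 0,"z": -0.0008,"twist": 0},
    {"x": 0.004,"y": 0,"z": -0.0008,"twist": 0},
    {"x": 0.004,"y": 0,"z": -0.0008,"twist": 0},
  ],
)

```text
time: 15.55
tool_pos: [433.8, 48.2, 84.8]
tcp_rot: [-3.142, -0.001, 2.866]
contact_force: [-0.6, 0.2, 0.5]
grip_width: 17.5
finger_force: 30.0
```

```bash
python3 go.py
```

```text
t 15.55 case tcp [93.75 -0.64 84.8 ] F case [ 0.65 -0.    0.52] rot [-3.1416e+00 -5.0000e-04  2.8655e+00] w 17.5 ff 30.0
```

Call:
play_rows(
  commands=[
    {"x": -0.0003,"y": 0,"z": 0,"twist": 0},
    {"x": -0.0006,"y": 0,"z": 0,"twist": 0},
    {"x": -0.0009,"y": 0,"z": 0,"twist": 0},
    {"x": -0.0012,"y": 0,"z": 0,"twist": 0},
    {"x": -0.0015,"y": 0,"z": 0,"twist": 0},
    {"x": -0.0018,"y": 0,"z": 0,"twist": 0},
    {"x": -0.0018,"y": 0,"z": 0,"twist": 0},
    {"x": -0.0018,"y": 0,"z": 0,"twist": 0},
  ],
)

```text
time: 16.35
tool_pos: [435.7, 47.7, 84.9]
tcp_rot: [3.142, -0.0, 2.866]
contact_force: [-3.6, 0.9, 2.0]
grip_width: 17.6
finger_force: 30.0
```

```bash
python3 go.py
```

```text
t 16.35 case tcp [91.79 -0.65 84.89] F case [3.66 0.12 1.97] rot [ 3.1416e+00 -1.0000e-04  2.8655e+00] w 17.6 ff 30.0
```

Call:
play_rows(
  commands=[
    {"x": -0.0003,"y": 0,"z": 0,"twist": 0},
    {"x": -0.0006,"y": 0,"z": 0,"twist": 0},
    {"x": -0.0009,"y": 0,"z": 0,"twist": 0},
    {"x": -0.0012,"y": 0,"z": 0,"twist": 0},
    {"x": -0.0015,"y": 0,"z": 0,"twist": 0},
    {"x": -0.0018,"y": 0,"z": 0,"twist": 0},
    {"x": -0.0018,"y": 0,"z": 0,"twist": 0},
    {"x": -0.0018,"y": 0,"z": 0,"twist": 0},
  ],
)

```text
time: 17.15
tool_pos: [437.5, 47.2, 84.9]
tcp_rot: [3.141, 0.0, 2.866]
contact_force: [-2.6, -1.2, 0.4]
grip_width: 17.3
finger_force: 30.0
```

```bash
python3 go.py
```

```text
t 17.15 case tcp [89.88 -0.69 84.95] F case [2.13 1.85 0.43] rot [3.1415e+00 2.0000e-04 2.8655e+00] w 17.3 ff 30.0
```

Call:
play_rows(
  commands=[
    {"x": -0.0004,"y": 0,"z": 0,"twist": 0},
    {"x": -0.0008,"y": 0,"z": 0,"twist": 0},
    {"x": -0.0012,"y": 0,"z": 0,"twist": 0},
    {"x": -0.0016,"y": 0,"z": 0,"twist": 0},
    {"x": -0.002,"y": 0,"z": 0,"twist": 0},
    {"x": -0.0024,"y": 0,"z": 0,"twist": 0},
    {"x": -0.0028,"y": 0,"z": 0,"twist": 0},
    {"x": -0.0028,"y": 0,"z": 0,"twist": 0},
  ],
)

```text
time: 17.95
tool_pos: [440.2, 46.5, 84.9]
tcp_rot: [3.142, 0.0, 2.866]
contact_force: [-2.4, -0.7, 0.6]
grip_width: 17.4
finger_force: 30.0
```

```bash
python3 go.py
```

```text
t 17.95 case tcp [87.1  -0.68 84.9 ] F case [2.17 1.35 0.63] rot [3.1415e+00 1.0000e-04 2.8655e+00] w 17.4 ff 30.0
```

Call:
play_rows(
  commands=[
    {"x": -0.0004,"y": 0,"z": 0,"twist": 0},
    {"x": -0.0008,"y": 0,"z": 0,"twist": 0},
    {"x": -0.0012,"y": 0,"z": 0,"twist": 0},
    {"x": -0.0016,"y": 0,"z": 0,"twist": 0},
    {"x": -0.002,"y": 0,"z": 0,"twist": 0},
    {"x": -0.0022,"y": 0,"z": 0,"twist": 0},
    {"x": -0.0022,"y": 0,"z": 0,"twist": 0},
    {"x": -0.0022,"y": 0,"z": 0,"twist": 0},
  ],
)

```text
time: 18.75
tool_pos: [442.3, 45.9, 84.9]
tcp_rot: [3.142, 0.0, 2.866]
contact_force: [-1.8, -1.3, 0.1]
grip_width: 17.2
finger_force: 30.0
```

```bash
python3 go.py
```

```text
t 18.75 case tcp [84.9  -0.67 84.95] F case [1.39 1.78 0.12] rot [3.1415e+00 2.0000e-04 2.8655e+00] w 17.2 ff 30.0
```

Call:
play_rows(
  commands=[
    {"x": -0.0003,"y": 0,"z": 0,"twist": 0},
    {"x": -0.0006,"y": 0,"z": 0,"twist": 0},
    {"x": -0.0009,"y": 0,"z": 0,"twist": 0},
    {"x": -0.0012,"y": 0,"z": 0,"twist": 0},
    {"x": -0.0015,"y": 0,"z": 0,"twist": 0},
    {"x": -0.0018,"y": 0,"z": 0,"twist": 0},
    {"x": -0.0018,"y": 0,"z": 0,"twist": 0},
    {"x": -0.0018,"y": 0,"z": 0,"twist": 0},
  ],
)

```text
time: 19.55
tool_pos: [443.4, 45.6, 84.9]
tcp_rot: [-3.142, -0.001, 2.866]
contact_force: [-5.3, -0.9, 2.2]
grip_width: 17.6
finger_force: 30.0
```

```bash
python3 go.py
```

```text
t 19.55 case tcp [83.72 -0.68 84.86] F case [4.81 2.3  2.15] rot [-3.1415e+00 -1.1000e-03  2.8656e+00] w 17.6 ff 30.0
```

Call:
play_rows(
  commands=[
    {"x": -0.0003,"y": 0,"z": 0,"twist": 0},
    {"x": -0.0006,"y": 0,"z": 0,"twist": 0},
    {"x": -0.0009,"y": 0,"z": 0,"twist": 0},
    {"x": -0.0012,"y": 0,"z": 0,"twist": 0},
    {"x": -0.0012,"y": 0,"z": 0,"twist": 0},
    {"x": -0.0012,"y": 0,"z": 0,"twist": 0},
    {"x": -0.0012,"y": 0,"z": 0,"twist": 0},
    {"x": -0.0012,"y": 0,"z": 0,"twist": 0},
  ],
)

```text
time: 20.35
tool_pos: [443.5, 45.5, 84.8]
tcp_rot: [-3.141, -0.004, 2.866]
contact_force: [-8.1, 1.3, 5.1]
grip_width: 17.8
finger_force: 30.0
```

```bash
python3 go.py
```

```text
t 20.35 case tcp [83.61 -0.67 84.75] F case [8.11 0.92 5.09] rot [-3.1413 -0.0035  2.8656] w 17.8 ff 30.0
```

Call:
play_rows(
  commands=[
    {"x": 0.0006,"y": 0,"z": 0,"twist": 0},
    {"x": 0.0013,"y": 0,"z": 0,"twist": 0},
    {"x": 0.0013,"y": 0,"z": 0,"twist": 0},
    {"x": 0.0013,"y": 0,"z": 0,"twist": 0},
    {"x": 0.0013,"y": 0,"z": 0,"twist": 0},
    {"x": 0.0013,"y": 0,"z": 0,"twist": 0},
    {"x": 0.0013,"y": 0,"z": 0,"twist": 0},
    {"x": 0.0013,"y": 0,"z": 0,"twist": 0},
  ],
)

```text
time: 21.15
tool_pos: [443.5, 45.5, 84.9]
tcp_rot: [3.142, -0.001, 2.866]
contact_force: [-5.8, -0.5, 1.6]
grip_width: 17.7
finger_force: 30.0
```

Call:
play_rows(
  commands=[
    {"x": 0,"y": 0,"z": 0,"twist": 0},
    {"x": 0,"y": 0,"z": 0,"twist": 0},
    {"x": 0,"y": 0,"z": 0,"twist": 0},
    {"x": 0,"y": 0,"z": 0,"twist": 0},
    {"x": 0,"y": 0,"z": 0,"twist": 0},
    {"x": 0,"y": 0,"z": 0,"twist": 0},
    {"x": 0,"y": 0,"z": 0,"twist": 0},
    {"x": 0,"y": 0,"z": 0,"twist": 0},
  ],
  jaw=0.6,
)

```text
time: 21.95
tool_pos: [443.9, 45.4, 84.9]
tcp_rot: [3.141, 0.0, 2.866]
contact_force: [0.1, -1.0, -0.6]
grip_width: 36.8
finger_force: 0.0
```

Call:
play_rows(
  commands=[
    {"x": 0,"y": 0,"z": -0.01,"twist": 0},
    {"x": 0,"y": 0,"z": -0.025,"twist": 0},
    {"x": 0,"y": 0,"z": -0.045,"twist": 0},
    {"x": 0,"y": 0,"z": -0.065,"twist": 0},
    {"x": 0,"y": 0,"z": -0.085,"twist": 0},
    {"x": 0,"y": 0,"z": -0.1,"twist": 0},
    {"x": 0,"y": 0,"z": -0.1,"twist": 0},
    {"x": 0,"y": 0,"z": -0.1,"twist": 0},
  ],
)

```text
time: 22.75
tool_pos: [443.7, 45.4, 185.1]
tcp_rot: [3.141, 0.001, 2.866]
contact_force: [-0.6, -0.1, -0.9]
grip_width: 36.5
finger_force: 0.0
```

```bash
python3 go.py -5 0 165; python3 - <<'E'
from plant import bot
import cv2,numpy as np
c=bot.capture("side"); a=c["pixels"][200:290,210:345,::-1]; cv2.imwrite("pics/si4.png",cv2.resize(a,None,fx=5.9,fy=5.9,interpolation=cv2.INTER_CUBIC))
E
```

```text
t 22.75 case tcp [ 83.39  -0.67 185.08] F case [ 0.59  0.28 -0.87] rot [3.1414e+00 6.0000e-04 2.8655e+00] w 36.5 ff 0.0
shift mm [-88.4  -0.6  20.1] twist -0.03
```

View pics/si4.png

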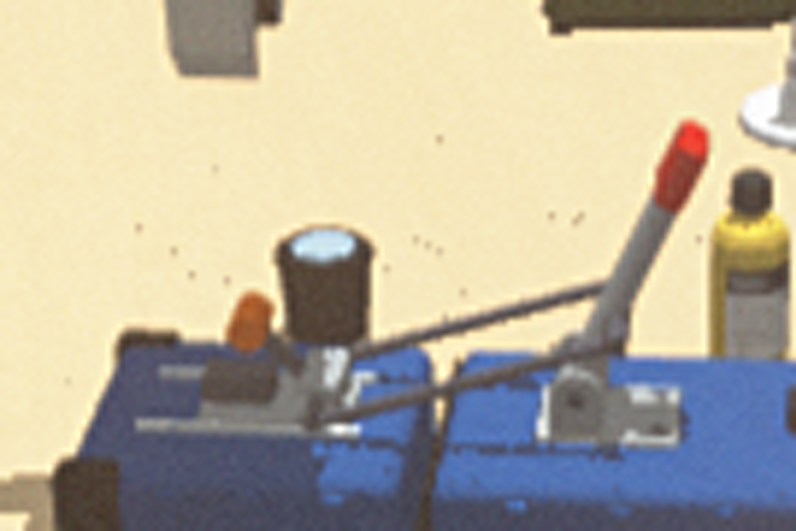

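The side view shows the loop bar under the hook at about (318,415). The lever leans back, with its tip at (690,135), which is about 1.15 rad. Next I'll close the fingers and push the lever.

Call:
play_rows(
  commands=[
    {"x": -0.025,"y": 0,"z": 0,"twist": 0},
    {"x": -0.05,"y": 0,"z": 0,"twist": 0},
    {"x": -0.075,"y": 0,"z": 0,"twist": 0},
    {"x": -0.1,"y": -0.0007,"z": 0,"twist": 0},
    {"x": -0.105,"y": -0.0007,"z": 0,"twist": 0},
    {"x": -0.105,"y": -0.0007,"z": 0.01,"twist": 0},
    {"x": -0.105,"y": -0.0007,"z": 0.025,"twist": 0},
    {"x": -0.105,"y": -0.0007,"z": 0.035,"twist": 0},
  ],
  jaw=1,
)

```text
time: 23.6
tool_pos: [542.8, 16.7, 148.0]
tcp_rot: [-3.141, -0.003, 2.866]
contact_force: [-0.0, 0.6, 0.4]
grip_width: 0.6
finger_force: 0.0
```

Call:
play_rows(
  commands=[
    {"x": 0,"y": 0,"z": 0,"twist": 0},
    {"x": 0,"y": 0,"z": 0,"twist": 0},
    {"x": -0.001,"y": 0,"z": 0,"twist": 0},
    {"x": -0.002,"y": 0,"z": 0,"twist": 0},
    {"x": -0.003,"y": 0,"z": 0,"twist": 0},
    {"x": -0.004,"y": 0,"z": 0,"twist": 0},
    {"x": -0.005,"y": 0,"z": 0,"twist": 0},
    {"x": -0.006,"y": 0,"z": 0,"twist": 0},
  ],
)

```text
time: 24.4
tool_pos: [550.6, 14.5, 150.0]
tcp_rot: [3.141, 0.0, 2.866]
contact_force: [-0.2, 0.0, 0.0]
grip_width: 0.2
finger_force: 0.0
```

```bash
python3 go.py; python3 -c "
from h import *
for a in np.arange(1.15,-.01,-.1): print(a.round(2),(-17-70*np.cos(a)+5*np.sin(a)+9.5).round(1),(59+70*np.sin(a)+5*np.cos(a)+25).round(1))"
```

```text
t 24.4 case tcp [-2.7820e+01  6.0000e-02  1.4996e+02] F case [0.22 0.03 0.  ] rot [3.1415e+00 1.0000e-04 2.8655e+00] w 0.2 ff 0.0
1.15 -31.5 149.9
1.05 -38.0 147.2
0.95 -44.2 143.8
0.85 -49.9 139.9
0.75 -55.3 135.4
0.65 -60.2 130.3
0.55 -64.6 124.9
0.45 -68.4 118.9
0.35 -71.5 112.7
0.25 -74.1 106.2
0.15 -76.0 99.4
0.05 -77.2 92.5
```

Call:
play_rows(
  commands=[
    {"x": -0.002,"y": 0,"z": 0,"twist": 0},
    {"x": -0.0037,"y": 0,"z": 0,"twist": 0},
    {"x": -0.006,"y": 0,"z": 0.001,"twist": 0},
    {"x": -0.008,"y": 0,"z": 0.0019,"twist": 0},
    {"x": -0.0102,"y": 0,"z": 0.0028,"twist": 0},
    {"x": -0.0125,"y": 0,"z": 0.004,"twist": 0},
    {"x": -0.0145,"y": 0,"z": 0.005,"twist": 0},
    {"x": -0.0164,"y": 0,"z": 0.0062,"twist": 0},
  ],
)

```text
time: 25.2
tool_pos: [565.1, 10.2, 143.1]
tcp_rot: [-3.141, -0.004, 2.866]
contact_force: [-6.1, 1.3, -0.2]
grip_width: 0.3
finger_force: 2.9
```

```bash
python3 go.py
```

```text
t 25.2 case tcp [-42.94   0.19 143.06] F case [ 6.18  0.43 -0.21] rot [-3.1412 -0.0035  2.8656] w 0.3 ff 2.9
```

Call:
play_rows(
  commands=[
    {"x": -0.0029,"y": 0,"z": 0.0019,"twist": 0},
    {"x": -0.0057,"y": 0,"z": 0.0039,"twist": 0},
    {"x": -0.0084,"y": 0,"z": 0.0061,"twist": 0},
    {"x": -0.0111,"y": 0,"z": 0.0084,"twist": 0},
    {"x": -0.0136,"y": 0,"z": 0.0109,"twist": 0},
    {"x": -0.016,"y": 0,"z": 0.0135,"twist": 0},
    {"x": -0.016,"y": 0,"z": 0.0135,"twist": 0},
    {"x": -0.016,"y": 0,"z": 0.0135,"twist": 0},
  ],
)

```text
time: 26.0
tool_pos: [581.4, 5.7, 129.9]
tcp_rot: [-3.141, -0.001, 2.866]
contact_force: [-4.2, 0.8, 0.5]
grip_width: 0.8
finger_force: 1.5
```

```bash
python3 go.py
```

```text
t 26.0 case tcp [-59.87   0.16 129.94] F case [4.24 0.36 0.54] rot [-3.1414e+00 -1.0000e-03  2.8656e+00] w 0.8 ff 1.5
```

Call:
play_rows(
  commands=[
    {"x": -0.0022,"y": 0,"z": 0.0027,"twist": 0},
    {"x": -0.0044,"y": 0,"z": 0.0054,"twist": 0},
    {"x": -0.0063,"y": 0,"z": 0.0084,"twist": 0},
    {"x": -0.0082,"y": 0,"z": 0.0114,"twist": 0},
    {"x": -0.0098,"y": 0,"z": 0.0145,"twist": 0},
    {"x": -0.0113,"y": 0,"z": 0.0176,"twist": 0},
    {"x": -0.0113,"y": 0,"z": 0.0176,"twist": 0},
    {"x": -0.0113,"y": 0,"z": 0.0176,"twist": 0},
  ],
)

```text
time: 26.8
tool_pos: [593.3, 2.5, 112.7]
tcp_rot: [3.141, 0.002, 2.865]
contact_force: [0.3, -0.2, 0.5]
grip_width: 0.4
finger_force: 0.1
```

```bash
python3 go.py
```

```text
t 26.8 case tcp [-72.19   0.   112.74] F case [-0.38  0.11  0.47] rot [3.1412e+00 1.8000e-03 2.8655e+00] w 0.4 ff 0.1
```

Call:
play_rows(
  commands=[
    {"x": -0.001,"y": 0,"z": 0.0022,"twist": 0},
    {"x": -0.0018,"y": 0,"z": 0.0044,"twist": 0},
    {"x": -0.0026,"y": 0,"z": 0.0065,"twist": 0},
    {"x": -0.0033,"y": 0,"z": 0.0088,"twist": 0},
    {"x": -0.0039,"y": 0,"z": 0.011,"twist": 0},
    {"x": -0.0045,"y": 0,"z": 0.0133,"twist": 0},
    {"x": -0.0045,"y": 0,"z": 0.0133,"twist": 0},
    {"x": -0.0045,"y": 0,"z": 0.0133,"twist": 0},
  ],
)

```text
time: 27.6
tool_pos: [596.7, 1.4, 99.1]
tcp_rot: [3.142, -0.0, 2.866]
contact_force: [0.1, -0.4, -0.6]
grip_width: 0.4
finger_force: 0.0
```

```bash
python3 go.py
```

```text
t 27.6 case tcp [-7.578e+01  8.000e-02  9.911e+01] F case [-0.17  0.4  -0.58] rot [ 3.1416e+00 -5.0000e-04  2.8656e+00] w 0.4 ff 0.0
```

Call:
play_rows(
  commands=[
    {"x": -0.0005,"y": 0,"z": 0.0015,"twist": 0},
    {"x": -0.001,"y": 0,"z": 0.003,"twist": 0},
    {"x": -0.001,"y": 0,"z": 0.0045,"twist": 0},
    {"x": -0.0012,"y": 0,"z": 0.006,"twist": 0},
    {"x": -0.0012,"y": 0,"z": 0.0075,"twist": 0},
    {"x": -0.0012,"y": 0,"z": 0.0085,"twist": 0},
    {"x": -0.0012,"y": 0,"z": 0.009,"twist": 0},
    {"x": -0.0012,"y": 0,"z": 0.009,"twist": 0},
  ],
)

```text
time: 28.4
tool_pos: [598.0, 1.1, 90.2]
tcp_rot: [3.142, -0.0, 2.866]
contact_force: [0.6, 0.4, 0.7]
grip_width: 0.4
finger_force: 0.0
```

```bash
python3 go.py
```

```text
t 28.4 case tcp [-7.708e+01  8.000e-02  9.023e+01] F case [-0.49 -0.58  0.67] rot [ 3.1415e+00 -1.0000e-04  2.8656e+00] w 0.4 ff 0.0
```

Call:
play_rows(
  commands=[
    {"x": 0,"y": 0,"z": 0.0003,"twist": 0},
    {"x": 0,"y": 0,"z": 0.0006,"twist": 0},
    {"x": 0,"y": 0,"z": 0.0009,"twist": 0},
    {"x": 0,"y": 0,"z": 0.0012,"twist": 0},
    {"x": 0,"y": 0,"z": 0.0014,"twist": 0},
    {"x": 0,"y": 0,"z": 0.0016,"twist": 0},
    {"x": 0,"y": 0,"z": 0.0016,"twist": 0},
    {"x": 0,"y": 0,"z": 0.0016,"twist": 0},
  ],
)

```text
time: 29.2
tool_pos: [598.0, 1.0, 88.7]
tcp_rot: [3.142, 0.0, 2.866]
contact_force: [-0.2, 0.2, -1.0]
grip_width: 0.6
finger_force: 0.0
```

```bash
python3 go.py
```

```text
t 29.2 case tcp [-77.13   0.09  88.73] F case [ 0.24 -0.15 -0.97] rot [3.1415 0.     2.8655] w 0.6 ff 0.0
```

Call:
play_rows(
  commands=[
    {"x": 0,"y": 0,"z": -0.01,"twist": 0},
    {"x": 0,"y": 0,"z": -0.03,"twist": 0},
    {"x": 0,"y": 0,"z": -0.06,"twist": 0},
    {"x": 0,"y": 0,"z": -0.09,"twist": 0},
    {"x": 0,"y": 0,"z": -0.12,"twist": 0},
    {"x": 0,"y": 0,"z": -0.14,"twist": 0},
    {"x": 0,"y": 0,"z": -0.14,"twist": 0},
    {"x": 0,"y": 0,"z": -0.14,"twist": 0},
  ],
)

```text
time: 30.0
tool_pos: [597.8, 1.1, 229.0]
tcp_rot: [3.141, 0.001, 2.866]
contact_force: [0.7, -0.0, -1.4]
grip_width: 0.2
finger_force: 0.0
```

```bash
python3 go.py; python3 - <<'E'
from plant import bot
import cv2,numpy as np
c=bot.capture("side"); a=c["pixels"][210:300,205:385,::-1]; cv2.imwrite("pics/si5.png",cv2.resize(a,None,fx=4.4,fy=4.4,interpolation=cv2.INTER_CUBIC))
E
```

```text
t 30.0 case tcp [-7.6960e+01  7.0000e-02  2.2901e+02] F case [-0.7  -0.15 -1.39] rot [3.1414e+00 6.0000e-04 2.8656e+00] w 0.2 ff 0.0
```

View pics/si5.png

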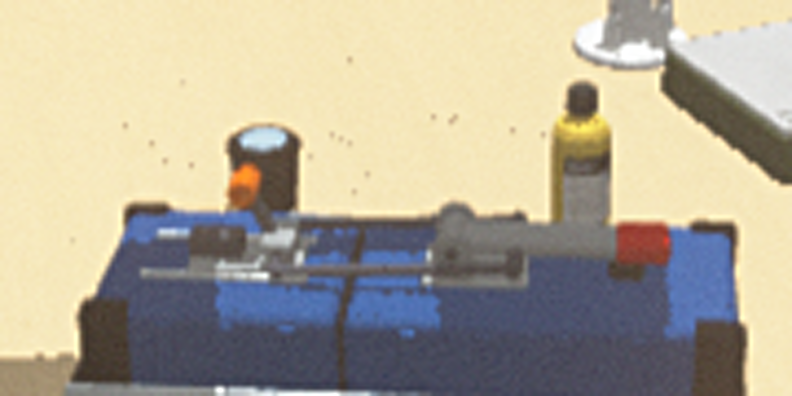

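The lever lies flat, with its tip at (643,243). The gap is down to a thin line at (345,310), and the bar is under the hook. The loupe and bottle stand where they were.

```bash
python3 -c "
from plant import bot
print(bot.close_job())"
```

```text
the job is handed in; nothing more can be done
None
```

I handed the job in with the latch closed at about 30 s: loop under the hook, lever flat past centre, end drawn in and gripper clear. The loupe and bottle are where they were, the arm went nowhere near the carton or screwdriver, and the hand-in returned no verdict.

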